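# Fence and weight the open edge of a leaded panel

### The arm

A 6-joint arm with a two-finger parallel gripper is mounted at the origin on a cart in front of the work surface, level with it; the furniture and walls round the work are solid. World frame = base frame: x ahead of the robot, y to its left, z up, the work surface at z = 0. Lengths are in m, angles in rad, forces in N, time in s.
With the tool pointing down it reaches from about 0.3 to 0.825 m from the base axis. Payload 5.4 kg.
Tool frame: the origin (TCP) lies at the very end of the fingers, on their centre line; the grasp point (between the pads) lies 19 mm behind it; z points along the fingers, x is the direction in which the jaws open and shut, and the axes are right-handed (so a half turn about z gives the same grasp; the last joint's range is limited). The gripper opens to 92 mm and grips with 3 to 60 N. Pads are 20 mm wide; open, the fingers measure 128 mm over their backs; the gripper's body (75 mm by 189 mm) begins 69 mm behind the grasp point.
Start: joints at [0.918, 0.158, 1.597, -0, 1.386, -0.21], TCP at [0.246, 0.52, 0.215] pointing down, gripper open.
Joint ranges: [-2.91, 2.91], [-0.94, 2.29], [0.18, 2.7], [-1.29, 4.43], [0.17, 2.64], [-3, 3]. Speed limits (rad/s): [2.57, 2.57, 3.14, 3.14, 3.14, 3.14].

### API

Orientations are given as a rotation vector (axis times angle).
In Python, from workcell import bot gives the robot as it stands. Calls block until the motion is done:
- bot.goto(position, orientation): joint-space move of the TCP to a pose.
- bot.line_to(position, rot=None, max_speed=0.15): straight line of the TCP; rot=None keeps the orientation; max_speed is the mean speed in m/s.
- bot.set_joints(angles): joint-space move.
- bot.set_gripper(opening, newtons=None): opening from 0.0 (shut) to 1.0 (fully open); newtons is the grip in N (None keeps the last); returns when the fingers have stopped.
- bot.hold(seconds).
- bot.inverse_kinematics(position, orientation): joint angles nearest the present ones, or None.
- bot.read_camera(name): name is "scene" or "top" or "wrist"; returns a dict with "pixels" (400x640x3 uint8, blue, green, red), "fx", "fy", "cx", "cy" (pixels), "R" (3x3) and "t" (3): a world point X has camera coordinates R X + t. Camera axes: x right, y down, z forward; pixel columns grow to the right and rows downward; lengths in m; the calibration is good to about 2 mm. The wrist camera is an equidistant fisheye: a pixel r from the principal point sees the ray r / f radians off the axis. A picture is of the moment at which its call begins. There is no depth.
A pose or a line that the arm cannot do raises bot.MotionError and nothing moves.
- bot.job_done(): hands the job in, once; it reports no verdict.
Readings, each from a call of its own:
- bot.current_clock(): time.
- bot.current_joints(): joint angles.
- bot.current_joint_vel(): joint speeds.
- bot.current_effort(): joint torques, N m.
- bot.current_ee_pos(): TCP position.
- bot.current_tool_rot(): TCP orientation.
- bot.current_contact_force(): force on the tool from outside, world axes, zero at the start.
- bot.current_ft_torque(): the same for the moment, N m.
- bot.current_opening(): opening from 0.0 (shut) to 1.0 (fully open).
Only numpy, scipy, OpenCV 4.12 (cv2) and the standard library are available. Lean on these libraries where they do the work, as an engineer would, in place of code of your own. Each camera call takes 0.05 s, during which the arm holds its last target.

### The job

Lay the straightedge flat on the leading board, gently pushed flush against the panel's long open edge (the one without a batten) so that it covers that edge from end to end, and let go of it. Then lift the iron weight by its bail and stand it upright on top of the straightedge, beside the handle, to hold it down. Take care with the glass: the weight must never press on the panel, the panel must stay in its corner, and the other things on the bench stay where they are.

Things in the scene. Friction and masses are not known exactly. Their poses are not given: they have to be found in the camera images.
- lead_board: Plywood board fixed on the bench, 240 (x) x 280 (y) x 9 mm; origin: centre of its underside, z up. Two battens 20 mm wide, 14 mm high above the board, form an L: far one with inner face at x = +95 mm, left one (x -15 to +95) with inner face at y = +112 mm. Two nails, 24 mm high, stand right of the panel. The near strip, x below -26 mm, is bare.
- panel: Leaded glass panel, 120 (x) x 160 (y) x 6 mm, 0.4 kg, lying loose on the board in the corner of the battens (1 mm play). Origin: centre of its underside; axes parallel to the board's. Its long open edge is the near one, at x = -60 mm, from y = -80 to +80 mm; its +x and +y edges face the battens.
- straightedge: Aluminium straightedge, 60 (x) x 240 (y) x 8 mm, about 0.35 kg, loose. Origin: centre of its underside; z up. Either long edge (x = -30 or +30 mm) may be used. Black bow handle along its middle: bar 98 mm long (y), 14 mm wide (x), 12 mm high, centred 40 mm above the underside, posts at y = -43 and +43 mm. The top is bare from 60 to 120 mm each side of the middle.
- weight: Round cast-iron weight, 56 mm in diameter and 40 mm high, about 0.75 kg, loose, standing on the bench at the start. Origin: centre of its underside; z up. Lugs on its sides (70 mm over all along y) carry the bail's hinge, 31 mm above the underside.
- bail: Wire bail (carrying handle) hinged on the weight, swinging freely about the weight's y axis up to 0.9 rad either side of upright; it falls to one side when let go. Origin: on the hinge axis, mid-weight; its z axis points from the hinge to the grip, y along the hinge.
- bail_grip (a point): Middle of the bail's wooden grip: a roller 14 mm in diameter, 38 mm long along the bail's y axis, 52 mm from the hinge, free to turn on the wire. With the bail lying over it is about 41 mm beside the weight's axis and 63 mm above its underside.
- mask_tape: Bystander: roll of masking tape lying flat, 93 mm in diameter, 19 mm high; origin: centre of its underside.
- fid: Bystander: flat wooden fid (lead opener), 22 x 157 x 10 mm, long along its y; origin: centre of its underside.
- glass_cutter: Bystander: brass glass cutter with a green grip, 14 x 145 x 14 mm, long along its y; origin: centre of its underside.
- came_offcut_long: Bystander: strip of lead came, 10 x 85 x 6 mm, long along its y; origin: centre of its underside.
- flux_jar: Bystander: dark jar with a black screw cap, 54 mm across, 74 mm high; origin: centre of its underside.
- setting_block: Bystander: small wooden block, 32 x 60 x 22 mm; origin: centre of its underside.

How it is judged:
On the way, in this order (a step that is already met when the one before it is completed fails the run):
1. the straightedge lies flat on the board, flush along the panel's long open edge and covering it end to end, and has been let go (x of straightedge in the frame of panel between -0.0925 and -0.088 m and angle between the y axis of straightedge and the y axis of panel, either way round below 0.025 rad and y of straightedge in the frame of panel between -0.04 and 0.04 m and angle between straightedge's own z axis and vertical below 0.02 rad and z of straightedge in the frame of lead_board below 0.0115 m and contact force between the fingers and straightedge below 0.1 N), for 0.2 s.
2. the weight is lifted clear by its bail (height (world z) of weight above 0.019 m and contact force between the fingers and bail above 1 N), for 0.1 s.
At the end, for the whole second after the job is handed in: Straightedge flat on the board, within 2.5 mm of the panel's long open edge, parallel within 0.025 rad, centred along it within 40 mm; weight upright (0.04 rad) and at rest on the straightedge, bearing on it with over 2.5 N; panel within 6 mm of its start (x of straightedge in the frame of panel between -0.0925 and -0.088 m and angle between the y axis of straightedge and the y axis of panel, either way round below 0.025 rad and y of straightedge in the frame of panel between -0.04 and 0.04 m and angle between straightedge's own z axis and vertical below 0.02 rad and z of straightedge in the frame of lead_board below 0.0115 m and contact force between weight and straightedge above 2.5 N and z of weight in the frame of straightedge between 0.006 and 0.0105 m and angle between weight's own z axis and vertical below 0.04 rad and linear speed of weight below 0.02 m/s and distance of panel from where it was at the start of the episode below 0.006 m); the robot touches nothing.
It fails at once if the weight or its bail presses on the glass panel (contact force between weight and panel above 1 N).
It fails at once if the straightedge is rammed or dropped against the glass panel (contact force between straightedge and panel above 50 N).
It fails at once if another thing on the bench is pushed out of place (distance of any of mask_tape, fid, glass_cutter, came_offcut_long, flux_jar, setting_block from where it was at the start of the episode above 0.03 m).
It also fails if it takes over 69 s, if anything falls off the work surface, if the arm or the gripper's body presses on something with over 40 N, if the wrist force passes 120 N, or if a joint passes its speed limit or range.

## Working session

There is one attempt and no reset: what is moved stays moved. The work goes in short steps, each a Python script; the robot and the scene stay as the last script left them, time stands still between calls to the robot, and variables do not carry over. Pictures are saved under pics/ and viewed, and the job is handed in when it is done.

```bash
ls; mkdir -p pics
python3 - <<'E'
from workcell import bot
import cv2
for n in ("scene","top","wrist"):
    c=bot.read_camera(n); cv2.imwrite(f"pics/{n}0.png",c["pixels"]); print(n,c["fx"],c["fy"],c["cx"],c["cy"],c["R"],c["t"])
print(bot.current_clock(),bot.current_tool_rot(),bot.current_opening())
E
```

```text
pics
scene 430.8141976615962 430.8141976615962 329.46703429334246 202.62214901530672 [[ 0.80019884 -0.59963646 -0.01086016]
 [-0.43787099 -0.57176157 -0.69379947]
 [ 0.40981803  0.55993288 -0.72008635]] [-0.31747414  0.42380841  0.82616388]
top 366.1780449938508 366.1780449938508 324.3740117068121 205.67367535901892 [[-0.00604172 -0.99997784 -0.00279544]
 [-0.98878394  0.00639122 -0.14921622]
 [ 0.14923078  0.00186256 -0.98880064]] [0.22846496 0.56830602 0.96773753]
wrist 309.70691628693146 309.70691628693146 317.78848986702366 203.49846551376865 [[ 0.4285596   0.90351143 -0.00194238]
 [ 0.87087794 -0.41250618  0.26722698]
 [ 0.24064138 -0.11621427 -0.96363166]] [-0.57388742 -0.03074864  0.39112912]
0.15 [ 2.65455928e+00  1.67916571e+00 -2.08085539e-03] 0.9997417868316867
```

View pics/scene0.png

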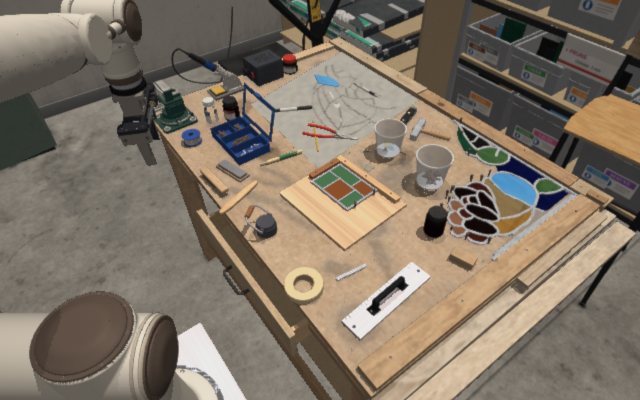

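View pics/top0.png

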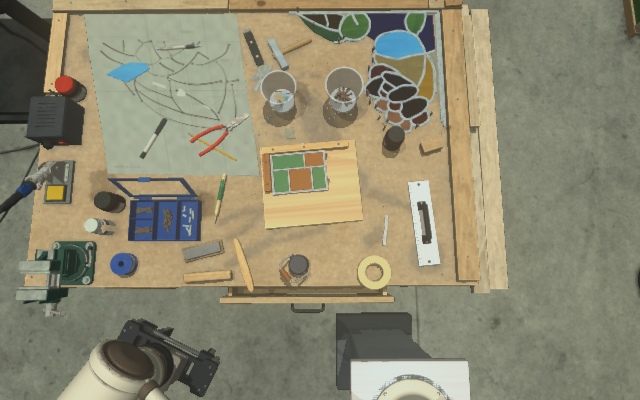

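View pics/wrist0.png

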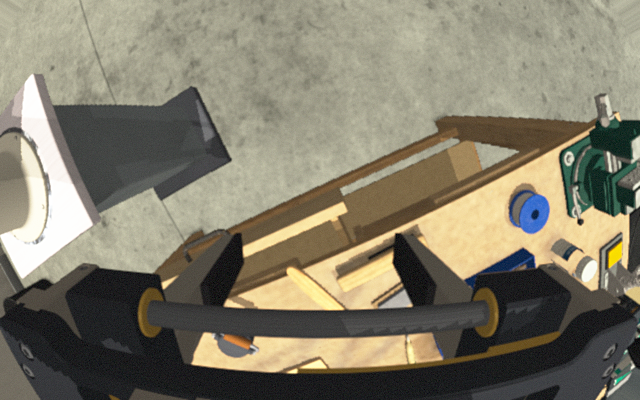

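The three views show the board at top ≈(312,183) and the panel at ≈(299,171). The straightedge is at ≈(424,222) with its handle along the image's near-vertical. The weight is at ≈(297,265), with its bail lying to the left. Next I'll enlarge crops.

```bash
cat > h.py <<'E'
import numpy as np, cv2
from workcell import bot
def ray(c,u,v):
    u=np.atleast_1d(u).astype(float);v=np.atleast_1d(v).astype(float)
    d=np.stack([(u-c["cx"])/c["fx"],(v-c["cy"])/c["fy"],np.ones_like(u)],-1)
    return -c["R"].T@c["t"], d@c["R"]
def onplane(c,u,v,z):
    o,d=ray(c,u,v); return o+d*((z-o[2])/d[:,2])[:,None]
def proj(c,X):
    p=np.atleast_2d(X)@c["R"].T+c["t"]; return np.stack([c["fx"]*p[:,0]/p[:,2]+c["cx"],c["fy"]*p[:,1]/p[:,2]+c["cy"]],-1)
def two(c1,p1,c2,p2):
    o1,d1=ray(c1,*p1);o2,d2=ray(c2,*p2);d1=d1[0];d2=d2[0]
    s=np.linalg.lstsq(np.stack([d1,-d2],1),o2-o1,rcond=None)[0]
    a=o1+d1*s[0];b=o2+d2*s[1]; return (a+b)/2,np.linalg.norm(a-b)
E
python3 - <<'E'
import cv2
t=cv2.imread("pics/top0.png");s=cv2.imread("pics/scene0.png")
def crop(im,x,y,w,h,k,n): cv2.imwrite(n,cv2.resize(im[y:y+h,x:x+w],None,fx=k,fy=k,interpolation=cv2.INTER_NEAREST))
crop(t,250,130,200,150,4,"pics/tc.png")
crop(s,230,150,200,150,4,"pics/sc.png")
crop(t,260,240,80,60,10,"pics/tw.png")
crop(s,230,190,80,60,10,"pics/sw.png")
E
```

```text
(no output)
```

View pics/tc.png

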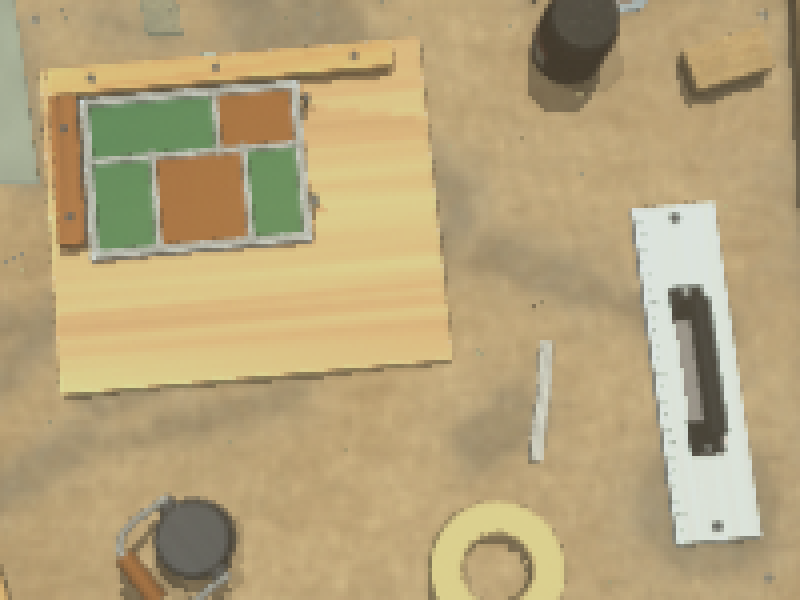

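View pics/tw.png

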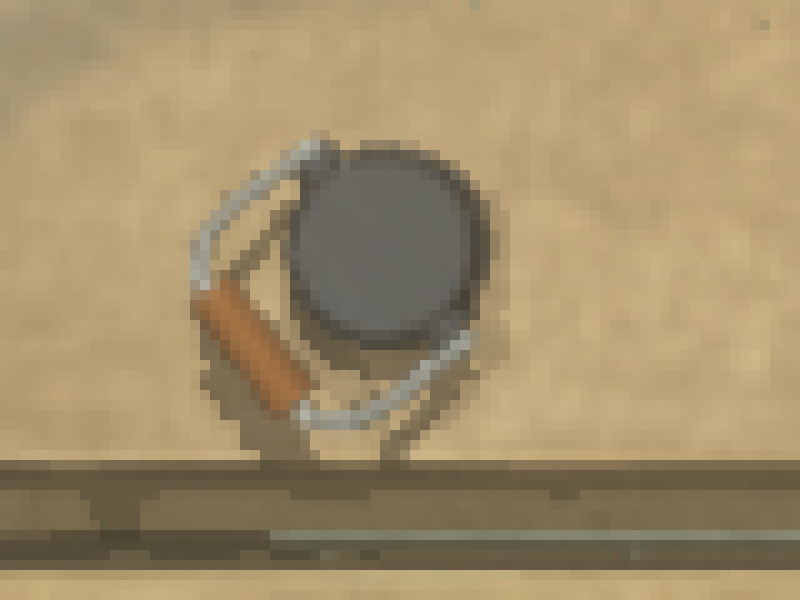

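View pics/sw.png

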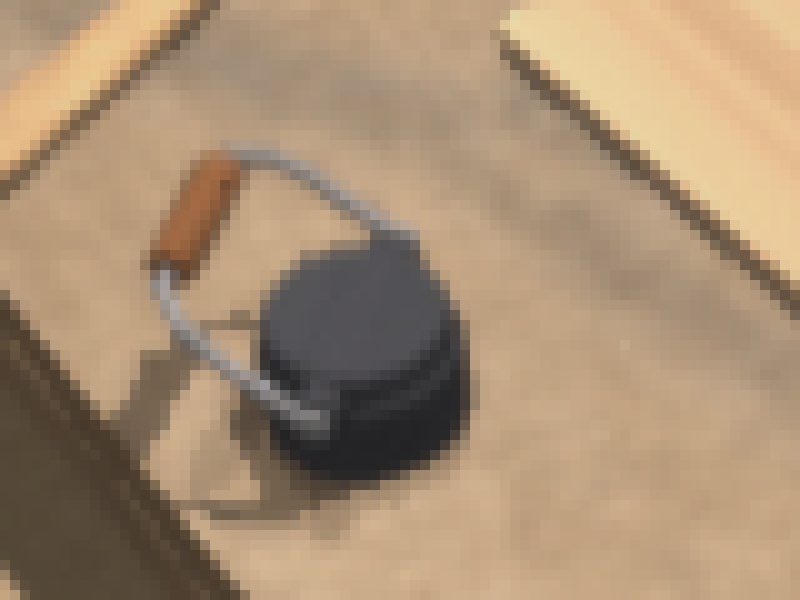

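View pics/sc.png

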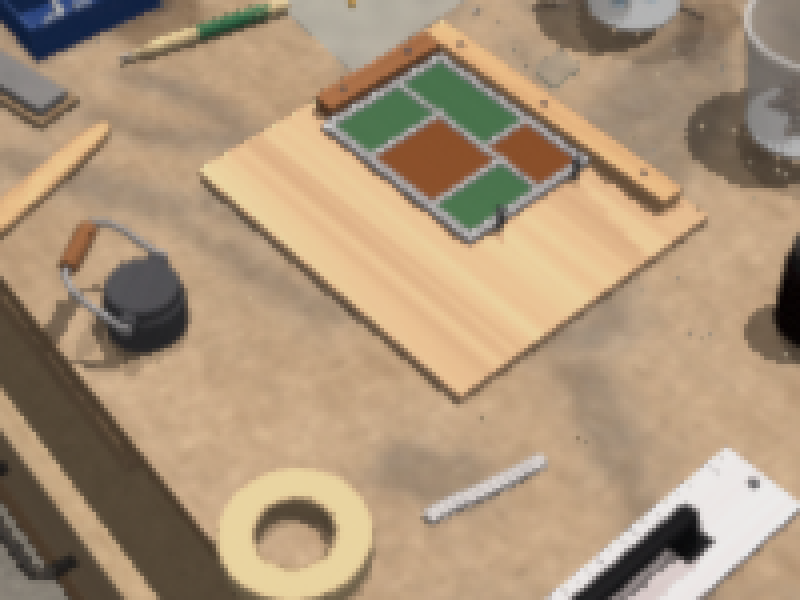

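```bash
cat > m.py <<'E'
from h import *
def meas(c, pr=True):
    im=c["pixels"].astype(np.int32); b,g,r=im[...,0],im[...,1],im[...,2]
    out={}
    def big(m,box):
        mm=np.zeros_like(m,np.uint8); x,y,w,h=box; mm[y:y+h,x:x+w]=m[y:y+h,x:x+w]
        n,l,s,_=cv2.connectedComponentsWithStats(mm); k=1+np.argmax(s[1:,4]); return (l==k).astype(np.uint8)
    return im,big
def rect(c,mask,z,name,Rpar=None):
    cs=max(cv2.findContours(mask,cv2.RETR_EXTERNAL,cv2.CHAIN_APPROX_NONE)[0],key=cv2.contourArea)
    pts=cs[:,0].astype(float); P=onplane(c,pts[:,0],pts[:,1],z)
    R=cv2.minAreaRect(P[:,:2].astype(np.float32)*1000); 
    print(name,np.round(R[0],1),np.round(R[1],1),round(R[2],2)); return R
E
python3 - <<'E'
from m import *
for n in("top","scene"):
    c=bot.read_camera(n); im,big=meas(c); b,g,r=im[...,0],im[...,1],im[...,2]
    hsv=cv2.cvtColor(c["pixels"],cv2.COLOR_BGR2HSV)
    box=dict(top=(400,170,50,110),scene=(335,255,105,90))[n]
    m=big((hsv[...,1]<30)&(hsv[...,2]>170),box); rect(c,m,.008,n+" se white")
    m=big((hsv[...,2]<75),box); rect(c,m,.046,n+" handle dark")
    box=dict(top=(262,145,75,55),scene=(300,155,80,60))[n]
    m=big((hsv[...,1]<40)&(hsv[...,2]>130),box); rect(c,m,.015,n+" panel")
    box=dict(top=(255,135,115,100),scene=(275,150,135,105))[n]
    m=big((r>200)&(r-b>60),box)
    cv2.imwrite(f"pics/bm_{n}.png",m*255); rect(c,m,.009,n+" board")
    box=dict(top=(265,245,50,45),scene=(235,195,50,50))[n]
    m=big((r-b>70)&(hsv[...,0]<13)&(r<190),box); 
    mu=cv2.moments(m); print(n,'grip px',mu["m10"]/mu["m00"],mu["m01"]/mu["m00"],mu["m00"]); rect(c,m,.063,n+" grip")
    m=big((hsv[...,2]<120)&(hsv[...,1]<40),box);rect(c,m,.040,n+" weighttop")
E
```

```text
top se white [526.7 -55.5] [239.   58.9] 5.22
top handle dark [479.5 -49.5] [14.1  9.6] 78.26
top panel [673.4 299.2] [119.2 158.5] 4.79
top board [642.3 265.5] [238.4 278.5] 4.76Traceback (most recent call last):
  File "<stdin>", line 14, in <module>
  File "m.py", line 7, in big
    n,l,s,_=cv2.connectedComponentsWithStats(mm); k=1+np.argmax(s[1:,4]); return (l==k).astype(np.uint8)
                                                      ~~~~~~~~~^^^^^^^^^
    return _wrapfunc(a, 'argmax', axis=axis, out=out, **kwds)
    return bound(*args, **kwds)
ValueError: attempt to get argmax of an empty sequence
```

Run:
```python
from m import *
C={}
G={}
for n in("top","scene"):
    c=bot.read_camera(n); C[n]=c; im,big=meas(c); b,g,r=im[...,0],im[...,1],im[...,2]
    hsv=cv2.cvtColor(c["pixels"],cv2.COLOR_BGR2HSV)
    if n=="scene":
        box=(335,255,105,90)
        m=big(((hsv[...,1]<30)&(hsv[...,2]>170)),box); rect(c,m,.008,n+" se white")
        box=(300,155,80,60)
        m=big((hsv[...,1]<40)&(hsv[...,2]>130),box); rect(c,m,.015,n+" panel")
    box=dict(top=(275,255,40,32),scene=(240,200,35,30))[n]
    m=big((hsv[...,1]>150)&(hsv[...,0]<15)&(r>110),box); 
    mu=cv2.moments(m,True); G[n]=(mu["m10"]/mu["m00"],mu["m01"]/mu["m00"]); print(n,'grip px',G[n],mu["m00"]); rect(c,m,.063,n+" grip")
    m=big((hsv[...,1]<50)&(abs(hsv[...,2].astype(int)-100)<15) if n=="top" else (hsv[...,1]<60)&(hsv[...,2]>65)&(hsv[...,2]<95),dict(top=(285,250,30,35),scene=(250,205,35,35))[n])
    rect(c,m,.040,n+" weighttop"); 
print(two(C["top"],G["top"],C["scene"],G["scene"]))
```

```text
Traceback (most recent call last):
  File "m.py", line 7, in big
    n,l,s,_=cv2.connectedComponentsWithStats(mm); k=1+np.argmax(s[1:,4]); return (l==k).astype(np.uint8)
                                                      ~~~~~~~~~^^^^^^^^^
ValueError: attempt to get argmax of an empty sequence
```

Run:
```python
import cv2
t=cv2.imread("pics/top0.png");s=cv2.imread("pics/scene0.png")
for im,(x,y) in((t,(285,274)),(t,(298,264)),(s,(250,211)),(s,(265,221)),(s,(265,236))):
    print(im[y-1:y+2,x].tolist(), cv2.cvtColor(im,cv2.COLOR_BGR2HSV)[y,x])
```

```text
[[66, 110, 158], [68, 114, 164], [68, 113, 161]] [ 14 149 164]
[[96, 103, 105], [96, 102, 105], [96, 103, 104]] [ 20  22 105]
[[67, 103, 157], [63, 98, 149], [59, 90, 137]] [ 12 147 149]
[[87, 82, 85], [86, 82, 83], [86, 82, 83]] [128  12  86]
[[37, 35, 36], [38, 35, 36], [40, 39, 42]] [130  20  38]
```

```bash
cat > w.py <<'E'
from m import *
def wmeas(boxes=None):
    C={};G={}
    for n in("top","scene"):
        c=bot.read_camera(n); C[n]=c; im,big=meas(c); r=im[...,2]
        hsv=cv2.cvtColor(c["pixels"],cv2.COLOR_BGR2HSV)
        box=dict(top=(275,255,40,32),scene=(240,200,35,30))[n]
        m=big((hsv[...,1]>125)&(hsv[...,0]<16)&(r>110),box)
        mu=cv2.moments(m,True); G[n]=(mu["m10"]/mu["m00"],mu["m01"]/mu["m00"]); print(n,'grip px',np.round(G[n],1),mu["m00"]); rect(c,m,.063,n+" grip")
        m=big((hsv[...,1]<50)&(abs(hsv[...,2].astype(int)-103)<12) if n=="top" else (hsv[...,1]<60)&(hsv[...,2]>65)&(hsv[...,2]<95),dict(top=(285,250,30,35),scene=(250,205,35,35))[n])
        rect(c,m,.040,n+" weighttop")
    print(two(C["top"],G["top"],C["scene"],G["scene"]))
E
python3 - <<'E'
from w import *
wmeas()
c=bot.read_camera("scene"); n="scene"; im,big=meas(c)
hsv=cv2.cvtColor(c["pixels"],cv2.COLOR_BGR2HSV)
m=big(((hsv[...,1]<30)&(hsv[...,2]>170)),(335,255,105,90)); rect(c,m,.008,n+" se white")
m=big((hsv[...,1]<40)&(hsv[...,2]>130),(300,155,80,60)); rect(c,m,.015,n+" panel")
E
```

```text
top grip px [284.8 274.2] 59.0
top grip [385.3 330. ] [34.5 11.4] 37.61
top weighttop [410.2 298.4] [46.6 46.6] 82.6
scene grip px [249.3 210.7] 48.0
scene grip [385.8 332.8] [34.3 11.6] 39.92
scene weighttop [403.4 289.7] [55. 51.] 81.36
(array([0.38471138, 0.32989143, 0.06598785]), np.float64(0.0007041248337959411))
scene se white [524.8 -55.3] [238.7  60.1] 5.01
scene panel [670.3 297.9] [120.8 160.4] 4.87
```

Both views agree to within 2–3 mm, and the sizes match the ones given. I'll pick up the straightedge now.

```bash
cat >> h.py <<'E'
from scipy.spatial.transform import Rotation as Ro
def down(deg):
    c,s=np.cos(np.radians(deg)),np.sin(np.radians(deg))
    return Ro.from_matrix(np.array([[c,s,0],[s,-c,0],[0,0,-1]])).as_rotvec()
E
python3 - <<'E'
from h import *
o=down(-84.8)
bot.set_gripper(0.6,15)
bot.goto([.526,-.0555,.12],o)
bot.line_to([.526,-.0555,.022],max_speed=.1)
f0=bot.current_contact_force()
c=bot.read_camera("wrist"); cv2.imwrite("pics/w1.png",c["pixels"])
bot.set_gripper(0.0,20)
print(bot.current_clock(),bot.current_joints(),bot.current_opening(),f0,bot.current_contact_force())
bot.line_to([.526,-.0555,.06],max_speed=.08)
print(bot.current_contact_force(),bot.current_opening())
c=bot.read_camera("scene"); cv2.imwrite("pics/s1.png",c["pixels"][100:400,100:500])
E
```

```text
5.2833 [-3.33490349e-01  2.81481595e-01  1.86933568e+00  5.61872294e-04
  9.91052809e-01  1.14621568e+00] 0.1469780998013339 [-0.1092258  -0.06664193 -0.53722062] [0.04711158 2.04755293 0.77396438]
[-0.27422151 -0.06052514 -3.32530639] 0.1489277617073936
```

View pics/s1.png

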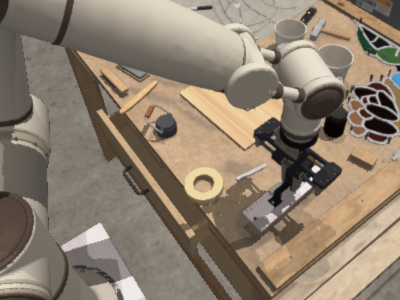

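View pics/w1.png

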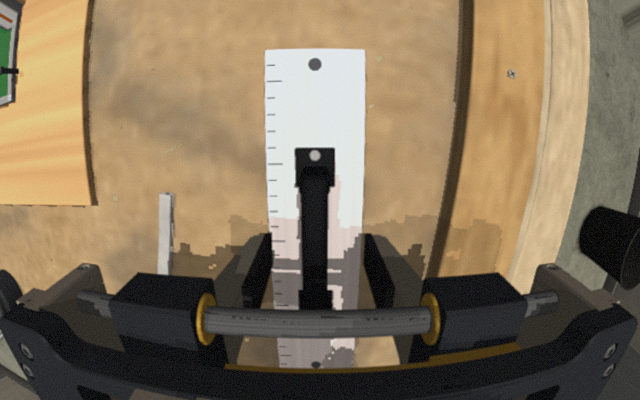

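The wrist picture shows the handle (≈(315,240)) centred between the fingers, and the grip width and 3.3 N weight match. Now I'll carry it over and turn it above the bare strip.

Run:
```python
from h import *
a=np.radians(4.8);R=np.array([[np.cos(a),-np.sin(a)],[np.sin(a),np.cos(a)]])
p=np.array([.6725,.2988])+R@[-.102,-.012]
print(p)
bot.line_to([.526,-.0555,.17],max_speed=.15)
bot.goto([*p,.15],down(4.8))
bot.line_to([*p,.045],max_speed=.12)
print(bot.current_clock(),bot.current_contact_force(),bot.current_ee_pos())
for n in("top","scene","wrist"):
    c=bot.read_camera(n); cv2.imwrite(f"pics/{n}2.png",c["pixels"])
```

```text
[0.57186186 0.27830695]
9.1417 [-0.04467222 -0.35132253 -3.94567149] [0.57282112 0.27852179 0.04616984]
```

View pics/wrist2.png

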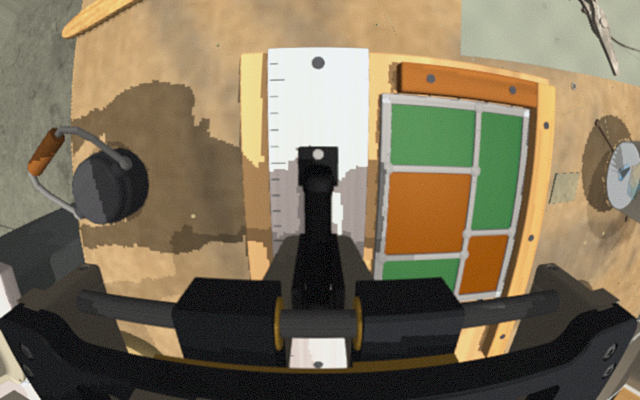

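View pics/scene2.png

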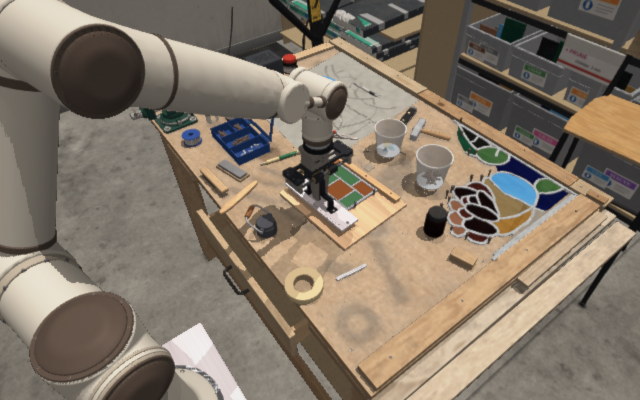

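The wrist view shows the straightedge's panel-side edge (≈369 px) parallel to the panel edge (≈383 px), with a gap of about 10 mm. I'll lower it and push gently under force control.

Run:
```python
from h import *
a=np.radians(4.8);ux=np.array([np.cos(a),np.sin(a),0])
p=np.array([.57186,.27831,.045]); f0=bot.current_contact_force()
for z in np.arange(.036,.0265,-.001):
    p[2]=z; bot.line_to(p,max_speed=.03); f=bot.current_contact_force()-f0
    if f[2]>2: break
print('z',z,f,bot.current_ee_pos(),bot.current_clock())
bot.set_gripper(0.0,8)
f0=bot.current_contact_force(); k=0
for k in range(1,18):
    p+=ux*.001; bot.line_to(p,max_speed=.02); f=bot.current_contact_force()-f0
    print(k,np.round(f,2),np.round(f@ux,2))
    if f@ux<-6: break
print(bot.current_ee_pos(),bot.current_clock())
c=bot.read_camera("wrist"); cv2.imwrite(f"pics/wrist3.png",c["pixels"])
```

```text
z 0.029999999999999992 [-4.23641159 -1.8576496   9.07589641] [0.57203035 0.27834527 0.03103411] 11.2417
1 [-4.22 -0.29  3.22] -4.23
2 [-3.45 -0.57  4.13] -3.48
3 [-4.62  0.68  3.46] -4.54
4 [-4.92  0.16  2.89] -4.89
5 [-4.13  0.02  3.31] -4.11
6 [-4.17  0.25  3.9 ] -4.13
7 [-3.9   1.48  4.25] -3.76
8 [-4.59  0.41  3.36] -4.54
9 [-3.96  1.08  3.19] -3.85
10 [-4.04  0.67  2.58] -3.97
11 [-3.97  0.89  3.3 ] -3.88
12 [-4.38  0.58  2.72] -4.31
13 [-3.44  0.7   2.7 ] -3.37
14 [-6.48  1.1   4.32] -6.37
[0.58409252 0.27986725 0.03100236] 14.9583
```

View pics/wrist3.png

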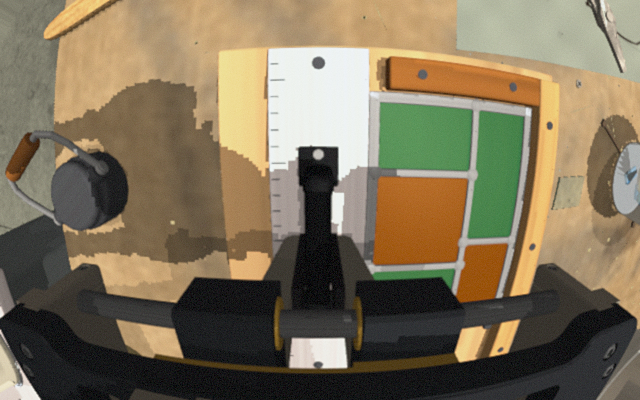

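The edge has met the panel: both are at ≈370 px, and the force steps up at 14 mm of travel. A little more push will take up the play, then I'll release.

Run:
```python
from h import *
a=np.radians(4.8);ux=np.array([np.cos(a),np.sin(a),0])
p=np.array([.57186,.27831,.0305])+ux*.014
for k in range(1,7):
    p+=ux*.0005; bot.line_to(p,max_speed=.02); f=bot.current_contact_force()
    print(k,np.round(f,2),np.round(f@ux,2))
    if f@ux<-14: break
q=bot.current_ee_pos(); print(q)
bot.hold(.2); print(bot.current_contact_force())
bot.set_gripper(0.35,8)
bot.hold(.3); print(bot.current_contact_force(),bot.current_opening())
bot.line_to([q[0],q[1],.12],max_speed=.12)
print(bot.current_contact_force(),bot.current_clock())
c=bot.read_camera("wrist"); cv2.imwrite(f"pics/wrist4.png",c["pixels"])
```

```text
1 [-10.32  -0.33   9.69] -10.32
2 [-11.94  -0.5   10.92] -11.94
3 [-13.02  -1.45  12.11] -13.1
4 [-12.76  -1.58  11.23] -12.85
5 [-13.32  -1.28  11.84] -13.38
6 [-15.85  -2.39  14.55] -16.0
[0.58519011 0.27996663 0.03113422]
[-15.28847536  -0.67242037  13.41598967]
[-0.0954698  -0.51497601  0.54672002] 0.3470114714976884
[ 0.1504171   1.12273782 -0.13462806] 18.3667
```

View pics/wrist4.png

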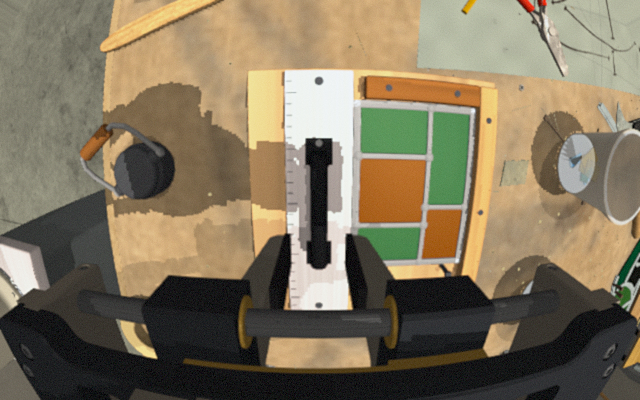

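The wrist picture shows the straightedge flat, with its right edge flush along the panel at ≈355 px from row 100 to row 262. Next I'll move above the bail and measure both.

Run:
```python
from h import *
bot.set_gripper(0.5,8)
bot.goto([.385,.3305,.16],down(-51.4))
print(bot.current_clock(),bot.current_joints())
for n in("top","scene","wrist"):
    c=bot.read_camera(n); cv2.imwrite(f"pics/{n}5.png",c["pixels"])
    np.save(f"pics/{n}5.npy",c,allow_pickle=True)
```

```text
19.9167 [ 4.70384832e-01  3.21588255e-02  1.84333475e+00 -1.36870135e-04
  1.26546859e+00  1.36686134e+00]
```

View pics/wrist5.png

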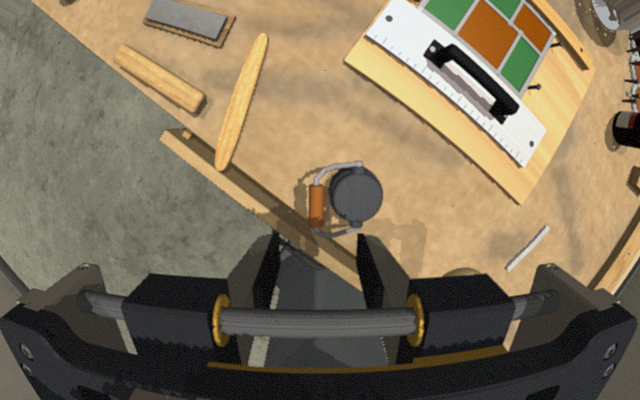

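View pics/top5.png

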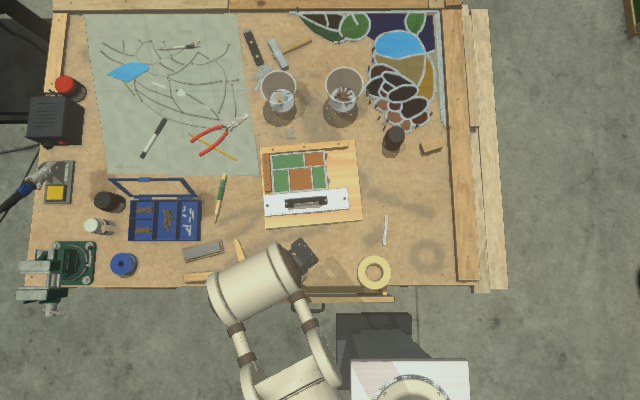

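View pics/scene5.png

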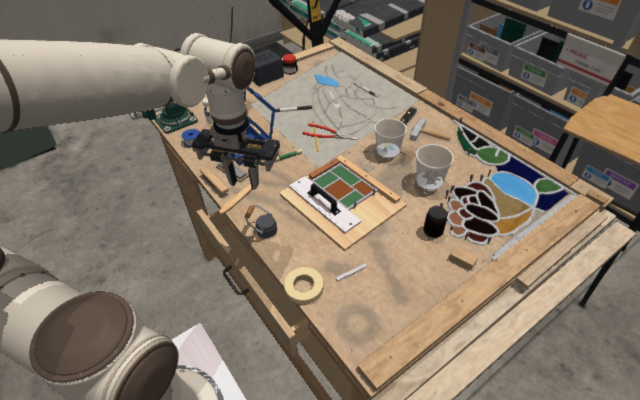

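The pictures show the straightedge lying along the panel's near edge (top ≈(306,202)) and the grip ahead of the fingers (wrist ≈(317,205)). I'll measure both.

Run:
```python
from m import *
C={n:np.load(f"pics/{n}5.npy",allow_pickle=True).item() for n in("top","scene","wrist")}
for n in("top","scene"):
    c=C[n];im,big=meas(c);hsv=cv2.cvtColor(c["pixels"],cv2.COLOR_BGR2HSV)
    w=((hsv[...,1]<30)&(hsv[...,2]>185)).astype(np.uint8)
    dk=(hsv[...,2]<70).astype(np.uint8)
    m=big(w,dict(top=(255,187,100,32),scene=(280,170,85,65))[n]); rect(c,m,.017,n+" se")
    m=big((abs(hsv[...,0].astype(int)-65)<15)&(hsv[...,1]>90)|(hsv[...,0]<13)&(hsv[...,1]>120),dict(top=(270,148,62,46),scene=(305,155,75,55))[n]); rect(c,m,.015,n+" glass")
c=C["wrist"];im,big=meas(c);hsv=cv2.cvtColor(c["pixels"],cv2.COLOR_BGR2HSV)
def fish(c,u,v,z):
    x,y=u-c["cx"],v-c["cy"];r=np.hypot(x,y);t=r/c["fx"]
    d=np.stack([np.sin(t)*x/r,np.sin(t)*y/r,np.cos(t)],-1)@c["R"]; o=-c["R"].T@c["t"]
    return o+d*((z-o[2])/d[...,2])[...,None]
def blob(m,z,name):
    cs=max(cv2.findContours(m,0,cv2.CHAIN_APPROX_NONE)[0],key=cv2.contourArea)[:,0].astype(float)
    P=fish(c,cs[:,0],cs[:,1],z); R=cv2.minAreaRect((P[:,:2]*1000).astype(np.float32)); print(name,R)
m=big((hsv[...,1]>125)&(hsv[...,0]<16)&(im[...,2]>90),(300,175,35,60)); blob(m,.063,'grip')
m=big((hsv[...,1]<60)&(hsv[...,2]<130),(330,168,55,55)); blob(m,.04,'weight')
for y,x in((195,355),(210,340)): print(hsv[y,x])
```

```text
top se [589.2 278.3] [ 65.1 238.3] 4.88Traceback (most recent call last):
  File "<stdin>", line 8, in <module>
  File "m.py", line 7, in big
    n,l,s,_=cv2.connectedComponentsWithStats(mm); k=1+np.argmax(s[1:,4]); return (l==k).astype(np.uint8)
                                                      ~~~~~~~~~^^^^^^^^^
    return _wrapfunc(a, 'argmax', axis=axis, out=out, **kwds)
    return bound(*args, **kwds)
ValueError: attempt to get argmax of an empty sequence
```

Run:
```python
from m import *
C={n:np.load(f"pics/{n}5.npy",allow_pickle=True).item() for n in("top","scene","wrist")}
c=C["top"];hsv=cv2.cvtColor(c["pixels"],cv2.COLOR_BGR2HSV)
print("col 300 (green/brown glass->se->board)",[ (v,hsv[v,296].tolist()) for v in range(180,218)])
c=C["wrist"];im,big=meas(c);hsv=cv2.cvtColor(c["pixels"],cv2.COLOR_BGR2HSV)
print(hsv[205,317],hsv[195,355])
def fish(c,u,v,z):
    x,y=u-c["cx"],v-c["cy"];r=np.hypot(x,y);t=r/c["fx"]
    d=np.stack([np.sin(t)*x/r,np.sin(t)*y/r,np.cos(t)],-1)@c["R"]; o=-c["R"].T@c["t"]
    return o+d*((z-o[2])/d[...,2])[...,None]
def blob(m,z,name):
    cs=max(cv2.findContours(m,0,cv2.CHAIN_APPROX_NONE)[0],key=cv2.contourArea)[:,0].astype(float)
    P=fish(c,cs[:,0],cs[:,1],z); R=cv2.minAreaRect((P[:,:2]*1000).astype(np.float32)); print(name,R)
m=big((hsv[...,1]>140)&(im[...,2]>90),(300,175,35,60)); blob(m,.063,'grip')
m=big((hsv[...,1]<60)&(hsv[...,2]<130),(330,168,55,55)); blob(m,.04,'weight')
```

```text
col 300 (green/brown glass->se->board) [(180, [14, 146, 168]), (181, [15, 144, 168]), (182, [14, 145, 169]), (183, [14, 145, 169]), (184, [14, 143, 169]), (185, [14, 146, 168]), (186, [14, 145, 169]), (187, [15, 146, 168]), (188, [14, 145, 169]), (189, [15, 146, 168]), (190, [26, 22, 189]), (191, [35, 18, 183]), (192, [38, 17, 170]), (193, [60, 8, 221]), (194, [60, 9, 227]), (195, [64, 9, 227]), (196, [71, 9, 227]), (197, [75, 9, 227]), (198, [50, 11, 136]), (199, [25, 37, 83]), (200, [21, 45, 79]), (201, [24, 45, 79]), (202, [24, 48, 75]), (203, [21, 30, 121]), (204, [20, 30, 128]), (205, [21, 28, 128]), (206, [19, 32, 127]), (207, [19, 28, 156]), (208, [20, 29, 161]), (209, [56, 9, 220]), (210, [69, 8, 226]), (211, [66, 12, 212]), (212, [81, 8, 224]), (213, [28, 22, 141]), (214, [18, 96, 154]), (215, [18, 105, 213]), (216, [19, 102, 219]), (217, [21, 98, 219])]
[ 14 187 180] [83 11 97]
grip ((384.32464599609375, 330.5653991699219), (38.324562072753906, 12.699956893920898), 38.588340759277344)
weight ((411.61181640625, 302.423828125), (54.269317626953125, 51.21084976196289), 39.04414367675781)
```

The grip is at (384.5, 330.5) in the top, scene and wrist views, and the offset and height fit the 52 mm bail. Now I'll grasp it, swing the bail upright along its arc, and lift.

Run:
```python
from h import *
g=np.array([.3845,.3305]); th=np.radians(-51.4); d=np.array([np.cos(th),np.sin(th)])
w=g+d*.0407
bot.line_to([*g,.047],max_speed=.1)
print(bot.current_contact_force())
bot.set_gripper(0.0,20)
print(bot.current_opening()*92,bot.current_contact_force(),bot.current_clock())
for ang in np.arange(.8,-.01,-.1):
    s=.052*np.sin(ang); z=.031+.052*np.cos(ang)-.019+.0033
    bot.line_to([*(w-d*s),z],max_speed=.06); print(round(ang,1),np.round(bot.current_contact_force(),1))
c=bot.read_camera("scene"); cv2.imwrite("pics/s6.png",c["pixels"][150:300,180:400])
bot.line_to([*w,.10],max_speed=.06)
print(bot.current_contact_force(),bot.current_opening()*92)
bot.line_to([*w,.145],max_speed=.1)
bot.hold(.2)
print(bot.current_contact_force(),bot.current_ee_pos(),w,bot.current_clock())
for n in("scene","top","wrist"):
    c=bot.read_camera(n); cv2.imwrite(f"pics/{n}7.png",c["pixels"])
```

```text
[ 0.34199442 -0.50947885  0.72789005]
13.328238628134041 [-1.66959599  3.02080182  2.67169701] 21.9417
0.8 [-0.7  0.6  1.6]
0.7 [-1.3 -0.   0.9]
0.6 [-0.7 -0.2 -0.1]
0.5 [ 1.1  0.1 -1.9]
0.4 [ 0.8 -0.5 -3.6]
0.3 [ 1.1  0.1 -4.7]
0.2 [ 0.8 -0.1 -6.2]
0.1 [ 0.3 -0.7 -8.4]
0.0 [ -0.6   0.  -10. ]
[-1.06646986 -0.98836216 -9.33801051] 13.186893113499437
[ 0.04833807 -0.21678757 -9.73923801] [0.40918996 0.29838331 0.143943  ] [0.4098919  0.29869212] 25.7333
```

View pics/scene7.png

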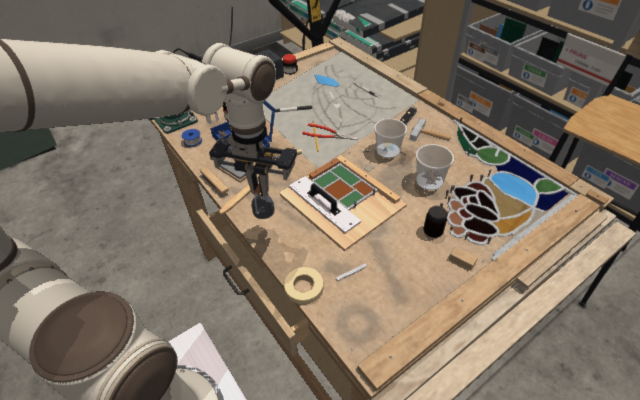

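View pics/wrist7.png

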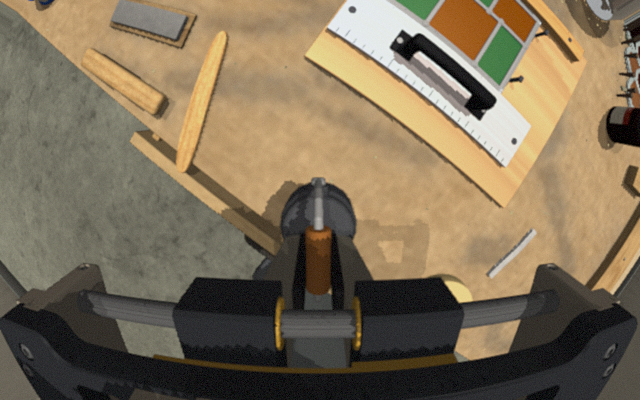

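The weight hangs freely from its bail, with the straightedge still in place (≈(325,203) in the scene view). Now I'll carry it to the right-hand end and set it down by force.

Run:
```python
from h import *
a=np.radians(4.85);R=np.array([[np.cos(a),-np.sin(a)],[np.sin(a),np.cos(a)]])
p=np.array([.5852,.2800])+R@[-.001,-.091]
w=np.array([.4099,.2987])
bot.line_to([*w,.17],max_speed=.12)
m=np.array([.50,.225])
bot.goto([*m,.17],down(4.85))
bot.line_to([*p,.17],max_speed=.12)
bot.line_to([*p,.115],max_speed=.08)
bot.hold(.6)
print(p,bot.current_ee_pos(),bot.current_contact_force(),bot.current_clock())
for n in("scene","top","wrist"):
    c=bot.read_camera(n); cv2.imwrite(f"pics/{n}8.png",c["pixels"])
```

```text
[0.5918974  0.18924128] [0.59188577 0.18925324 0.11497902] [ -0.26501815   0.1775636  -10.12141698] 29.7417
```

View pics/wrist8.png

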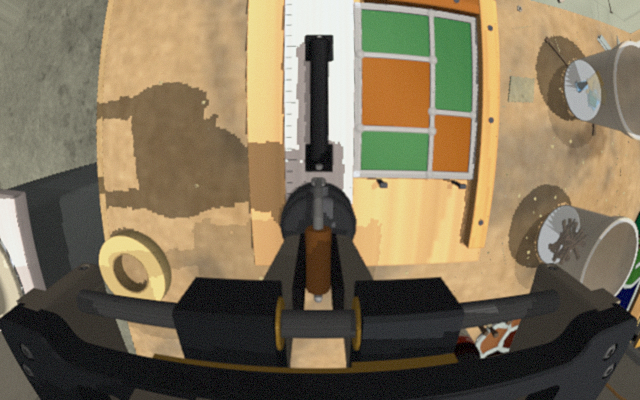

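View pics/scene8.png

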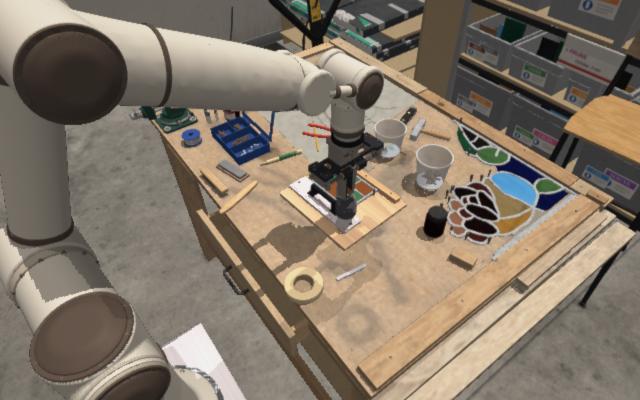

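The weight is centred across the strip (318 px against the strip's 285–355) and clear of the handle and panel. Lowering.

Run:
```python
from h import *
a=np.radians(4.85);R=np.array([[np.cos(a),-np.sin(a)],[np.sin(a),np.cos(a)]])
p=np.array([.5852,.2800])+R@[-.001,-.092]; ux=R[:,0]
bot.line_to([*p,.09],max_speed=.05)
f0=bot.current_contact_force()
for z in np.arange(.089,.0785,-.0005):
    bot.line_to([*p,z],max_speed=.02); f=bot.current_contact_force()
    print(round(z,4),np.round(f,1))
    if f[2]>-3: break
print(bot.current_ee_pos(),bot.current_clock())
for n in("scene","wrist"):
    c=bot.read_camera(n); cv2.imwrite(f"pics/{n}9.png",c["pixels"] if n=="wrist" else cv2.resize(c["pixels"][150:260,270:430],None,fx=5,fy=5))
```

```text
0.089 [ 0.3  0.2 -9.5]
0.0885 [-0.9  0.5 -9.7]
0.088 [ 0.  -0.3 -9.3]
0.0875 [-0.2 -0.5 -9.7]
0.087 [ 0.1  0.7 -9.4]
0.0865 [ 0.4 -0.5 -9.1]
0.086 [ 0.5 -0.2 -8.9]
0.0855 [-0.3  0.2 -9.2]
0.085 [ 0.1  0.1 -9. ]
0.0845 [-0.8  0.7 -9. ]
0.084 [ 0.4  0.2 -8.8]
0.0835 [  0.5   0.2 -10.4]
0.083 [ 0.2 -0.6 -6. ]
0.0825 [ 0.7 -0.6 -2.7]
[0.59281862 0.18826755 0.08346068] 34.0417
```

View pics/wrist9.png

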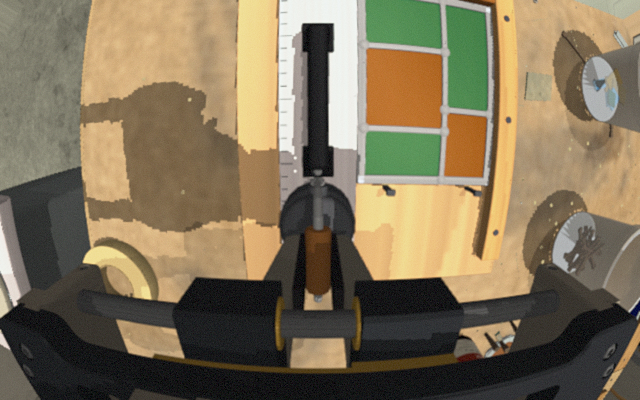

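View pics/scene9.png

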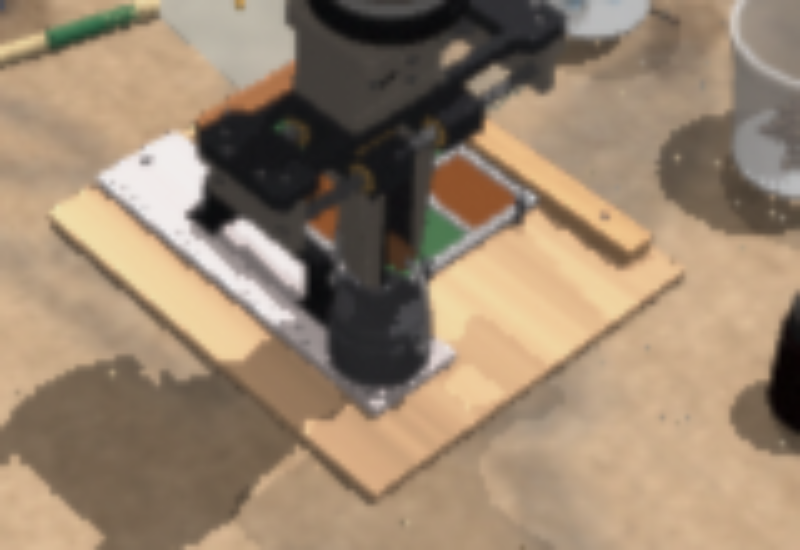

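It has touched down squarely: the force falls from −9.5 to −2.7 N, at the height expected for a 17 mm support. I'll lay the bail down away from the glass, release, and withdraw.

Run:
```python
from h import *
a=np.radians(4.85);R=np.array([[np.cos(a),-np.sin(a)],[np.sin(a),np.cos(a)]])
p=np.array([.5852,.2800])+R@[-.001,-.092]; ux=R[:,0]
for ang in np.arange(.1,.81,.1):
    s=.052*np.sin(ang); z=.0830-.052*(1-np.cos(ang))
    q=[*(p-ux*s),z]; bot.line_to(q,max_speed=.05); print(round(ang,1),np.round(bot.current_contact_force(),1))
bot.set_gripper(0.4,8); bot.hold(.2)
print(bot.current_contact_force(),bot.current_opening())
q[2]=.17; bot.line_to(q,max_speed=.08)
bot.goto([.42,.0,.25],down(4.85))
bot.hold(.3); print(bot.current_clock(),bot.current_contact_force())
for n in("scene","top"):
    c=bot.read_camera(n); np.save(f"pics/{n}10.npy",c,allow_pickle=True)
    cv2.imwrite(f"pics/{n}10.png",c["pixels"])
    x,y=dict(scene=(270,150),top=(240,130))[n]
    cv2.imwrite(f"pics/{n}10c.png",cv2.resize(c["pixels"][y:y+110,x:x+160],None,fx=5,fy=5,interpolation=cv2.INTER_NEAREST))
```

```text
0.1 [ 0.6 -0.5 -1.7]
0.2 [-0.2 -0.7 -0.6]
0.3 [-1.3 -0.6  1.2]
0.4 [-1.  -1.4  2.8]
0.5 [-2.7 -0.5  2.9]
0.6 [-2.7 -1.   3.4]
0.7 [-3.  -0.9  2.3]
0.8 [-1.3 -1.3  2.2]
[-0.28235922 -0.88253514 -0.46375609] 0.40028928958825744
39.5583 [ 0.19275518 -0.37139496 -0.05788154]
```

View pics/scene10c.png

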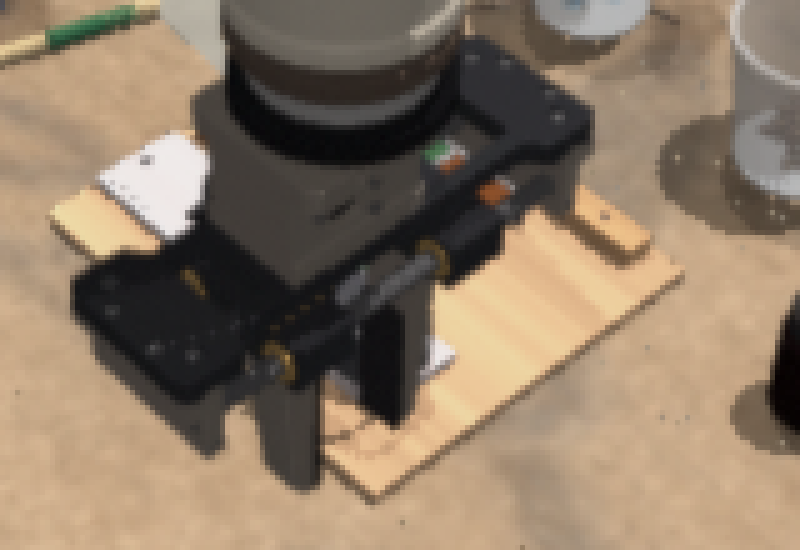

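View pics/top10c.png

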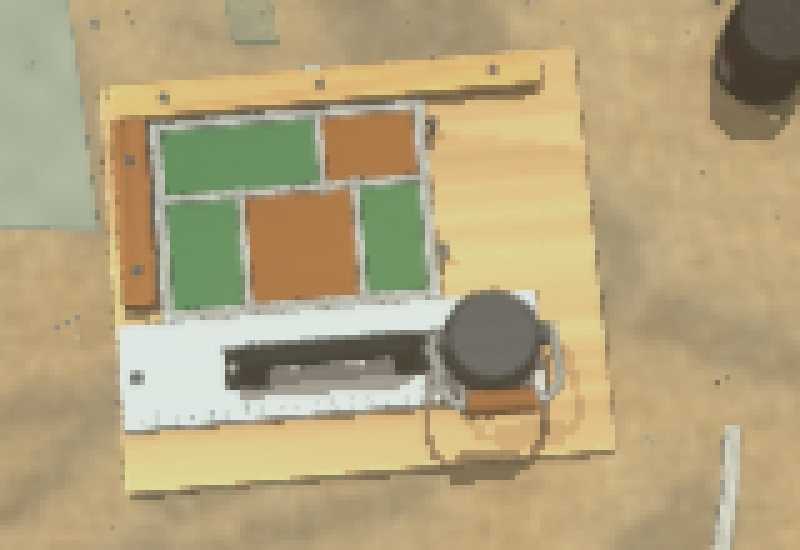

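View pics/scene10.png

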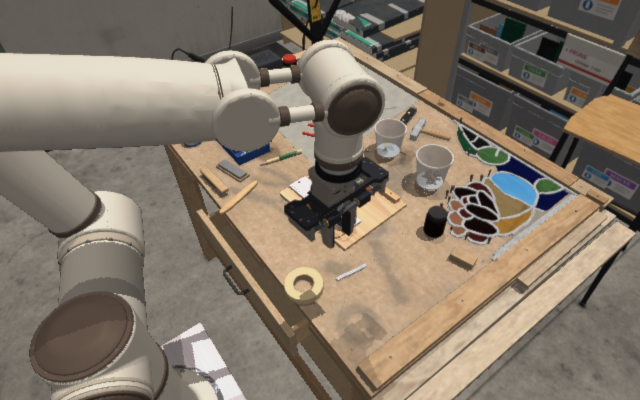

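The top view shows the weight on the strip's right end (crop ≈(490,340)), the bail down on the bare side, and the strip flush below the panel. The arm blocks the scene view, so I'll move aside for a last check.

Run:
```python
from m import *
bot.goto([.35,-.25,.3],down(-30))
bot.hold(.3)
for n in("scene","top"):
    c=bot.read_camera(n)
    x,y=dict(scene=(270,150),top=(240,130))[n]
    cv2.imwrite(f"pics/{n}11.png",cv2.resize(c["pixels"][y:y+110,x:x+160],None,fx=5,fy=5,interpolation=cv2.INTER_NEAREST))
    if n=="top":
        im,big=meas(c); hsv=cv2.cvtColor(c["pixels"],cv2.COLOR_BGR2HSV)
        m=big((hsv[...,1]<50)&(abs(hsv[...,2].astype(int)-103)<14),(325,184,28,30)); rect(c,m,.057,"weighttop")
        m=big((hsv[...,1]>85)&(hsv[...,0]>45)&(hsv[...,0]<80),(270,148,60,45)); rect(c,m,.015,"a green")
        t0=cv2.imread("pics/top0.png"); h0=cv2.cvtColor(t0,cv2.COLOR_BGR2HSV)
        m=big((h0[...,1]>85)&(h0[...,0]>45)&(h0[...,0]<80),(270,148,60,45)); rect(c,m,.015,"same at start")
        for u in (275,300,320):
            col=hsv[184:200,u]; print(u,[(184+i,int(p[1]),int(p[2])) for i,p in enumerate(col)])
print(bot.current_clock())
```

```text
weighttop [592.2 186.5] [51.2 46.9] 53.7
a green [648.9 242. ] [38.7 29.6] 4.76
same at start [703.8 331.4] [34.  84.1] 4.96
275 [(184, 84, 143), (185, 84, 143), (186, 84, 143), (187, 82, 143), (188, 84, 143), (189, 82, 143), (190, 84, 143), (191, 84, 143), (192, 24, 184), (193, 19, 184), (194, 12, 195), (195, 9, 224), (196, 8, 227), (197, 9, 227), (198, 9, 227), (199, 8, 227)]
300 [(184, 147, 170), (185, 147, 170), (186, 149, 170), (187, 147, 170), (188, 149, 170), (189, 129, 158), (190, 28, 175), (191, 16, 191), (192, 9, 224), (193, 9, 227), (194, 9, 227), (195, 8, 227), (196, 8, 227), (197, 13, 195), (198, 22, 105), (199, 48, 79)]
320 [(184, 86, 145), (185, 85, 144), (186, 85, 144), (187, 85, 144), (188, 22, 188), (189, 16, 186), (190, 16, 194), (191, 9, 223), (192, 8, 227), (193, 8, 227), (194, 8, 227), (195, 8, 227), (196, 18, 125), (197, 58, 79), (198, 52, 79), (199, 52, 79)]
41.0917
```

View pics/scene11.png

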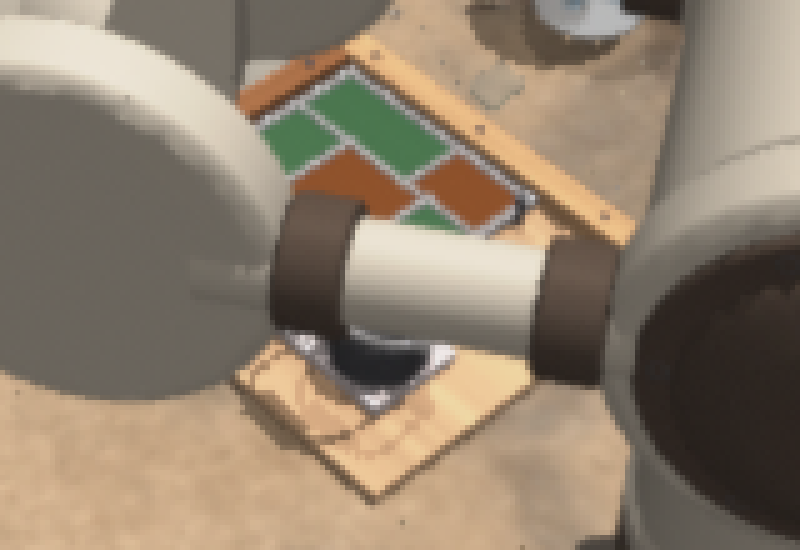

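Run:
```python
import cv2,numpy as np
a=cv2.imread("pics/top0.png");b=cv2.imread("pics/top5.png");c=cv2.imread("pics/top10.png")
g=lambda i:cv2.cvtColor(i,cv2.COLOR_BGR2GRAY).astype(np.float32)
def sh(p,q,x,y,w,h): return np.round(cv2.phaseCorrelate(np.ascontiguousarray(g(p)[y:y+h,x:x+w]),np.ascontiguousarray(g(q)[y:y+h,x:x+w]))[0],2)
print("panel 0->10",sh(a,c,272,152,55,34),"left strip 5->10",sh(b,c,255,188,68,28))
for n,bx in dict(jar=(375,115,40,45),block=(410,135,40,25),came=(375,208,20,45),tape=(350,248,48,48)).items(): print(n,sh(a,c,*bx))
for u in(275,285,296,310,320): print(u,g(b)[186:199,u].astype(int),g(c)[186:199,u].astype(int))
```

```text
panel 0->10 [-0.07 -0.  ] left strip 5->10 [0. 0.]
jar [-0.01  0.49]
block [-0.01  0.48]
came [0.01 0.55]
tape [-0.2  -0.06]
275 [126 125 125 126 126 126 180 182 190 220 223 223 224] [130 130 130 130 130 130 186 187 196 224 228 227 228]
285 [126 127 127 126 127 186 182 167 218 224 224 224 224] [131 131 131 131 131 192 187 173 222 228 227 228 228]
296 [129 128 129 128 186 181 168 218 224 224 224 224 134] [132 132 132 132 191 186 173 222 228 228 228 228 139]
310 [129 130 131 182 184 192 220 224 224 223 224 123  76] [131 133 134 187 190 198 224 228 227 228 228 127  77]
320 [129 128 184 185 191 220 224 224 224 224 123  76  77] [132 132 189 189 196 224 227 227 227 228 126  76  76]
```

Nothing shifted when the weight was set down. Handing in.

Run:
```python
from workcell import bot
print(bot.current_contact_force()); bot.job_done(); print(bot.current_clock())
```

```text
[-0.94617727 -0.56050633 -0.99699082]
the job is handed in; nothing more can be done
the job is handed in; nothing more can be done
```

I laid the straightedge on the board, pushed it gently against the panel's open edge (about 16 N at most) and let go. I then lifted the weight by its bail, stood it on the strip's right end beside the handle, and laid the bail down on the side away from the glass. The job was handed in at about 41 s; it gives no verdict, so the result rests on the checks below.

**Last checks**
- **Straightedge:** no strip of board shows between it and the panel at the five places I sampled. It was 0.1° off parallel before the weight went on, and it did not move when the weight was set down.
- **Weight:** it is within 2 mm of where I aimed and touched down at the height expected for the strip's top. I did not measure its tilt directly.
- **Panel:** it has shifted less than 0.1 pixel (about 0.2 mm) since the start.

**Checks that failed or disagreed**
- **Final scene view:** the arm blocked most of it, so the last check rests mainly on the top view.
- **Bystanders:** the jar, block and came strip showed the same 0.5-pixel shift (about 1.3 mm). I put that down to the image matching, since the arm never touched them. The tape moved 0.2 pixel, and I did not measure the fid or the glass cutter.
- **Hanging weight:** it read 9 to 10 N where 7.4 N was expected.
- **Green-glass comparison:** this check picked different panes in the two pictures and was no use.

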